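Stand the slumped mould halves back in the cooling rack

TASK

Two of the three rubber mould halves cooling on edge in the rack have slumped onto their cavity faces. With the fingertips, ease each of them over, past upright, until its plain back rests on the steel rest behind it and its cavity face is open to the air, leaning the same way as the one that already stands right. Only push them, do not grip, lift or knock them; leave the third mould as it stands, and leave the brush, the talc shaker and the tin of nuts on the bench where they are.

Things in the scene. Friction and masses are not known exactly. Their poses are not given: they have to be found in the camera images.
- rack: cooling rack fixed to the bench: two notched wooden rails 460 mm long, with steel rests. Origin at the centre of its underside; y runs along the row of moulds, x across it, z up. Notches at y = -150, 0, +150 mm. All cavity faces look to its +y, so a slumped mould leans to +y. The moulds' rims reach 234 mm above the bench; at the rim a leaning mould's faces are 29 and 45 mm off its notch's middle.
- mid_notch (a point): middle of the middle notch's floor, 22 mm above the bench. Notches are 24 mm wide, teeth 16 mm high. A mould can balance on its edge up to about 5 degrees either side of upright; past that it falls by itself onto the rest, at about 10 degrees. About 1 to 2 N at the rim tips it
- mid_face_rest (a point): centre of the top bar of the middle notch's rest on the cavity-face side, 37 mm from the notch's middle, 165 mm above the bench. Each notch has one on either side: an inverted U of 8 mm steel bar, 148 mm wide, highest point 169 mm, so 65 mm of each mould stands above the rests
- mid_back_rest (a point): the same on the back side of the middle notch, 37 mm to the rack's -y: where a mould that stands right leans. The other two notches have the same rests at the same distances
- mould_1: round rubber mould half, 230 mm across, 16 mm thick, about 0.76 kg, on edge in one of the notches (which one varies). Origin in mid-thickness, 97 mm below the disc's centre, near the notch floor; z runs up the disc through its centre, y out of the cavity face (pale, dark runners; the back is plain red-brown), x level. y points 10 degrees below level if slumped, 10 above if it stands right
- mould_2: round rubber mould half, 230 mm across, 16 mm thick, about 0.76 kg, on edge in one of the notches (which one varies). Origin in mid-thickness, 97 mm below the disc's centre, near the notch floor; z runs up the disc through its centre, y out of the cavity face (pale, dark runners; the back is plain red-brown), x level. y points 10 degrees below level if slumped, 10 above if it stands right
- mould_3: round rubber mould half, 230 mm across, 16 mm thick, about 0.76 kg, on edge in one of the notches (which one varies). Origin in mid-thickness, 97 mm below the disc's centre, near the notch floor; z runs up the disc through its centre, y out of the cavity face (pale, dark runners; the back is plain red-brown), x level. y points 10 degrees below level if slumped, 10 above if it stands right
- brush: flat brush lying on the bench beyond the rack, about 200 mm long with a blue handle, 50 mm wide, 18 mm high; to be left alone. Origin on the bench under it, handle towards its -x
- talc_shaker: metal talc shaker standing beyond the rack, 66 mm in diameter, 124 mm tall; to be left alone. Origin at the centre of its underside
- nut_tin: open steel tin of brass nuts standing past the rack's +y end, 72 mm in diameter, 42 mm tall; to be left alone. Origin at the centre of its underside

How it is judged:
At the end, for the whole second after the job is handed in: All three moulds stand in their own notches (foot within 15 mm of where it was, square to the rack within 7 degrees), at rest, leaning 7 to 15 degrees onto the rests behind their backs, cavity faces looking slightly up; the brush, shaker and tin are within 20 mm of where they were (angle between mould_1's own y axis and vertical between 1.3 and 1.45 rad and distance of each of mould_1, mould_2, mould_3 from where it was at the start of the episode below 0.015 m and height (world z) of each of mould_1, mould_2, mould_3 below 0.032 m and linear speed of each of mould_1, mould_2, mould_3 below 0.02 m/s and angle between the x axis of each of mould_1, mould_2, mould_3 and the x axis of rack, either way round below 0.12 rad and angle between mould_2's own y axis and vertical between 1.3 and 1.45 rad and angle between mould_3's own y axis and vertical between 1.3 and 1.45 rad and distance of each of brush, talc_shaker, nut_tin from where it was at the start of the episode below 0.02 m); the robot touches nothing.
It fails at once if a mould is lifted or carried out of its notch (height (world z) of any of mould_1, mould_2, mould_3 above 0.04 m or distance of any of mould_1, mould_2, mould_3 from where it was at the start of the episode above 0.03 m).
It fails at once if a mould is knocked (moving faster than 0.8 m/s or 6 rad/s) (linear speed of any of mould_1, mould_2, mould_3 above 0.8 m/s or angular speed of any of mould_1, mould_2, mould_3 above 6 rad/s).
It fails at once if the mould that already stands right is pushed off its rest (angle between mould_3's own y axis and vertical above 1.47 rad).
It fails at once if the brush, the shaker or the tin is moved (distance of any of brush, talc_shaker, nut_tin from where it was at the start of the episode above 0.02 m).
It also fails if it takes over 48 s, if anything falls off the work surface, if the arm or the gripper's body presses on something with over 40 N, if the wrist force passes 120 N, or if a joint passes its speed limit or range.

ROBOT

A 7-joint arm with a two-finger parallel gripper is mounted at the origin on the work surface. World frame = base frame: x ahead of the robot, y to its left, z up, the work surface at z = 0. Lengths are in m, angles in rad, forces in N, time in s.
With the tool pointing down it reaches from about 0.425 to 0.95 m from the base axis. Payload 4.7 kg.
Tool frame: the origin (TCP) lies between the finger pads; the fingertips stand 25 mm ahead of it and the grasp point (between the pads) lies 6 mm ahead of it; z points along the fingers, y is the line along which they close (so a half turn about z gives the same grasp; the last joint's range is limited). The gripper opens to 85 mm and grips with 20 to 120 N. Pads are 22 mm wide; open, the fingers measure 114 mm over their backs; the gripper's body (76 mm by 85 mm) begins 54 mm behind the grasp point. The pads swing forward as they close: fully open they stand 13 mm farther back than shut.
Start: joints at [1.135, 0.469, -0.049, 1.532, 0.024, 1.141, -0.082], TCP at [0.267, -0.62, 0.256] pointing down, gripper open.
Joint ranges: [-2.59, 2.59], [-0.33, 1.99], [-1.39, 1.29], [0.1, 2.45], [-1.04, 4.18], [0.21, 1.99], [-2.66, 2.66]. Speed limits (rad/s): [2.57, 2.57, 3.14, 3.14, 3.14, 3.14, 3.14].

INTERFACE

Orientations are given as a 3x3 rotation matrix whose columns are the frame's x, y, z axes.
In Python, from rig import * gives the robot as it stands. Calls block until the motion is done:
- movep(position, orientation): joint-space move of the TCP to a pose.
- move_l(position, attitude=None, feed=0.15, until_force=None): straight line of the TCP; attitude=None keeps the orientation; feed is the mean speed in m/s. With until_force (N) it stops when the force on the tool has changed by that much, and returns True; else False.
- move_joints(angles): joint-space move.
- command_gripper(opening, newtons=None): finger opening in m; newtons is the grip in N (None keeps the last); returns when the fingers have stopped.
- sleep(seconds).
- inverse_kinematics(position, orientation): joint angles nearest the present ones, or None.
- sense(): the state.
- camera(name): name is "scene" or "top"; returns (picture, depth): 480x640x3 uint8, red, green, blue; 480x640 float32, m along the optical axis (not along the pixel's ray), 0 where there is no reading.
- camera_params(name): a dict with "K" (3x3 intrinsics, pixels), "position" and "rotation" of the camera in the world. Camera axes: x right, y down, z forward; pixel columns grow to the right and rows downward; lengths in m; the calibration is good to about 2 mm. A picture is of the moment at which its call begins. camera_params takes no time and is no camera call.
A pose or a line that the arm cannot do raises Unreachable and nothing moves.
- finish_job(): hands the job in; it is judged then, once.
The state is a dict: "time_s": time; "joint_pos": joint angles; "qd": joint speeds; "joint_efforts": joint torques, N m; "position": TCP position; "tcp_rot": TCP orientation; "wrist_force": force on the tool from outside, world axes, zero at the start; "ft_torque": the same for the moment, N m; "finger_gap": finger opening in m; "gripper_force": force on a finger pad.
Only numpy, scipy, OpenCV 4.12 (cv2) and the standard library are available. Lean on these libraries where they do the work, as an engineer would, in place of code of your own. Each camera call takes 0.05 s, during which the arm holds its last target. There are 200 camera calls.

## Working session

There is one attempt and no reset: what is moved stays moved. The work goes in short steps, each a Python script; the robot and the scene stay as the last script left them, time stands still between calls to the robot, and variables do not carry over. Pictures are saved under pics/ and viewed, at most 10 in all, crops included, and the job is handed in when it is done.

```bash
mkdir -p pics; python3 - <<'E'
from rig import *
import cv2,numpy as np
for n in("scene","top"):
    p,d=camera(n); cv2.imwrite(f"pics/{n}0.png",p[:,:,::-1]); np.savez(f"{n}0.npz",p=p,d=d)
    c=camera_params(n); print(n,c)
E
```

```text
scene {'K': array([[560.27145852,   0.        , 321.17478986],
       [  0.        , 560.27145852, 241.48665466],
       [  0.        ,   0.        ,   1.        ]]), 'position': array([ 1.13465054, -0.08180199,  0.88543092]), 'rotation': array([[ 0.31046229,  0.77593086, -0.54913065],
       [ 0.95057348, -0.25634547,  0.17520577],
       [-0.0048196 , -0.57638381, -0.8171649 ]])}
top {'K': array([[493.34822429,   0.        , 320.87177349],
       [  0.        , 493.34822429, 248.87874718],
       [  0.        ,   0.        ,   1.        ]]), 'position': array([0.56321606, 0.09423193, 0.97604129]), 'rotation': array([[ 0.01836596, -0.99708655,  0.07403443],
       [-0.99963058, -0.01979562, -0.01862339],
       [ 0.02003469, -0.07366504, -0.99708178]])}
```

View pics/scene0.png

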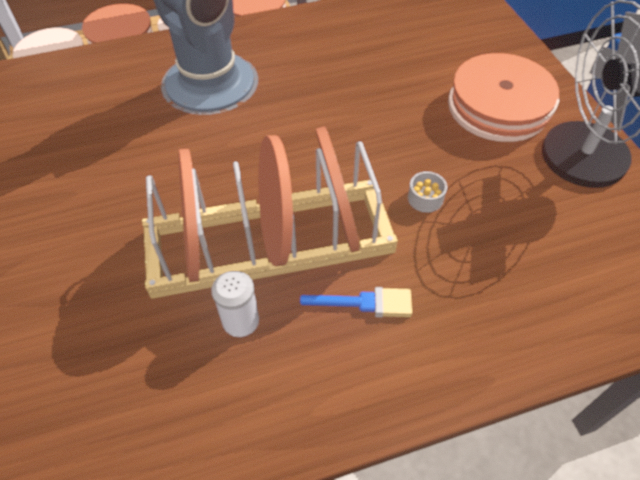

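View pics/top0.png

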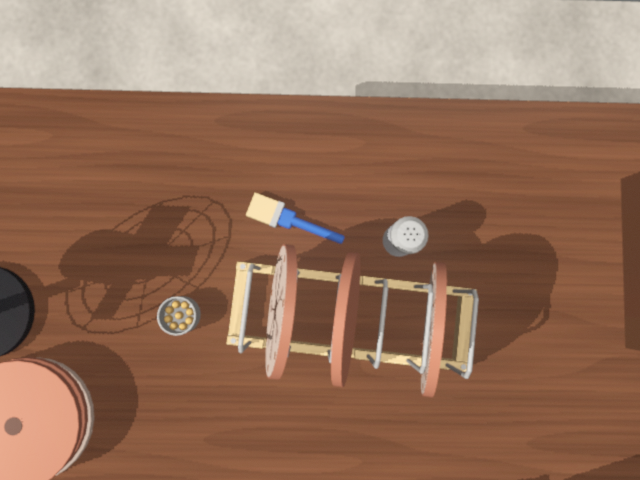

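The scene shows the mould at the rack's +y end (top view 282,310) with its pale face up, so it stands right. The middle one (345,320) and the -y one (435,330) are slumped. Next I measure the rack frame and the rims.

```bash
cat > h.py <<'E'
import numpy as np,cv2
from rig import *
def cloud(n,p,d):
    c=camera_params(n);K=c["K"];v,u=np.mgrid[:480,:640]
    r=np.stack([(u-K[0,2])/K[0,0],(v-K[1,2])/K[1,1],np.ones_like(d)],-1)*d[...,None]
    return r@c["rotation"].T+c["position"]
def rims(n,p,d,c,R):
    W=cloud(n,p,d);h=cv2.cvtColor(p,cv2.COLOR_RGB2HSV)
    L=(W[...,:2]-c)@R
    for k in(-.15,0,.15):
        m=(d>0)&(W[...,2]>.215)&(W[...,2]<.25)&(abs(L[...,1]-k)<.07)&(abs(L[...,0])<.12)
        q=L[m]; print(n,k,m.sum(),"x",q[:,0].min().round(3),q[:,0].max().round(3),"y 5/50/95%",(np.percentile(q[:,1],[5,50,95])-k).round(4),"ztop",W[m][:,2].max().round(3))
E
python3 - <<'E'
from h import *
for n in("top","scene"):
    z=np.load(n+"0.npz");p,d=z["p"],z["d"];W=cloud(n,p,d);h=cv2.cvtColor(p,cv2.COLOR_RGB2HSV)
    m=(d>0)&(h[...,0]>17)&(h[...,0]<32)&(h[...,1]>60)&(h[...,2]>110)&(W[...,2]>.012)&(W[...,2]<.045)&(W[...,0]>.2)
    mm=cv2.morphologyEx(m.astype(np.uint8),cv2.MORPH_OPEN,np.ones((2,2)))
    lim=(W[...,1]<.33)
    # keep components near the rack (drop brush, tin) by size
    k,l,s,_=cv2.connectedComponentsWithStats(cv2.dilate(mm,np.ones((3,3))));
    print([(list(x)) for x in s[1:] if x[4]>60])
    np.save(n+"m.npy",mm)
    lo,hi=((225,480),(255,380)) if n=="top" else ((140,400),(180,296))
    b=np.zeros_like(mm);b[hi[0]:hi[1],lo[0]:lo[1]]=1
    if n=="scene": b[280:,295:]=0
    q=W[(mm&b)>0][:,:2].astype(np.float32)
    (c,sz,a)=cv2.minAreaRect(q);bp=cv2.boxPoints((c,sz,a))
    e=max([bp[1]-bp[0],bp[2]-bp[1]],key=np.linalg.norm);e=e/np.linalg.norm(e);e*=np.sign(e[1])
    R=np.array([[e[1],e[0]],[-e[0],e[1]]]);print(n,"c",c,"size",sz,"ydir",e)
    c=np.array(c);rims(n,p,d,c,R)
    if n=="top":np.savez("rack.npz",c=c,R=R)
s=sense();print(s["position"],s["tcp_rot"],s["wrist_force"],s["time_s"])
E
```

```text
[[np.int32(246), np.int32(193), np.int32(34), np.int32(33), np.int32(744)], [np.int32(227), np.int32(262), np.int32(24), np.int32(85), np.int32(1101)], [np.int32(253), np.int32(264), np.int32(24), np.int32(12), np.int32(218)], [np.int32(298), np.int32(269), np.int32(42), np.int32(14), np.int32(431)], [np.int32(360), np.int32(276), np.int32(25), np.int32(13), np.int32(218)], [np.int32(387), np.int32(279), np.int32(43), np.int32(15), np.int32(385)], [np.int32(441), np.int32(286), np.int32(34), np.int32(85), np.int32(1313)], [np.int32(164), np.int32(301), np.int32(31), np.int32(31), np.int32(682)], [np.int32(243), np.int32(336), np.int32(25), np.int32(14), np.int32(262)], [np.int32(290), np.int32(342), np.int32(43), np.int32(15), np.int32(466)], [np.int32(352), np.int32(349), np.int32(26), np.int32(13), np.int32(272)], [np.int32(381), np.int32(352), np.int32(43), np.int32(16), np.int32(472)]]
top c (0.5030356049537659, 0.017525479197502136) size (0.45983028411865234, 0.16052505373954773) ydir [0.09663975 0.9953194 ]
top -0.15 840 x -0.055 0.068 y 5/50/95% [0.0267 0.0342 0.0416] ztop 0.2
[... 727 characters left out ...]
nt32(78), np.int32(2395)], [np.int32(384), np.int32(289), np.int32(30), np.int32(27), np.int32(782)]]
scene c (0.7713220715522766, -0.004074722528457642) size (0.470601350069046, 0.7378300428390503) ydir [-0.9958083   0.09146503]Traceback (most recent call last):
  File "<stdin>", line 18, in <module>
  File "h.py", line 12, in rims
    q=L[m]; print(n,k,m.sum(),"x",q[:,0].min().round(3),q[:,0].max().round(3),"y 5/50/95%",(np.percentile(q[:,1],[5,50,95])-k).round(4),"ztop",W[m][:,2].max().round(3))
                                  ~~~~~~~~~~^^
    return umr_minimum(a, axis, None, out, keepdims, initial, where)
ValueError: zero-size array to reduction operation minimum which has no identity
```

Geometry agrees: rack 460 × 160 mm, rims at 234 mm, and leans of +34, +33 and -36 mm, so the third (+y) mould is the good one. Now I push the -y mould.

```bash
cat >> h.py <<'E'
_z=np.load("rack.npz");C,R2=_z["c"],_z["R"]
def P(x,y,z): return np.r_[C+R2@[x,y],z]
def att(s):
    y=s*np.r_[R2[:,0],0];z=np.array([0,0,-1.]);return np.c_[np.cross(y,z),y,z]
Z=.217
def push(k,A,y0):
    "k: notch y; A: attitude; y0: clear entry y relative to the notch"
    movep(P(0,k+y0,.33),A); move_l(P(0,k+y0,Z),feed=.12)
    move_l(P(0,k+.065,Z),feed=.1); 
    for y in(.045,.025,.01,0,-.006):   # TCP; finger face is 11 mm ahead
        f=move_l(P(0,k+y,Z),feed=.03,until_force=12); s=sense()
        print(y,f,s["wrist_force"].round(1),round(s["time_s"],2))
        if f: break
def look(tag):
    p,d=camera("top");cv2.imwrite(f"pics/{tag}.png",p[:,:,::-1]);rims("top",p,d,C,R2)
E
python3 - <<'E'
from h import *
s=sense();q0=s["joint_pos"];print(s["tcp_rot"].round(2).tolist(),s["time_s"])
best=None
for sg in(1,-1):
    q=inverse_kinematics(P(0,-.075,.33),att(sg));print(sg,None if q is None else np.round(q,2))
    if q is not None and (best is None or abs(q-np.array(q0)).max()<best[0]):best=(abs(q-np.array(q0)).max(),sg)
A=att(best[1]);np.save("A.npy",A)
command_gripper(0.0)
p=sense()["position"];move_l([p[0],p[1],.36],feed=.2)
push(-.15,A,.085)
look("a1")
E
```

```text
[[0.92, 0.4, -0.0], [0.4, -0.92, 0.0], [-0.0, -0.0, -1.0]] 0.1
1 [ 0.58  0.17 -0.62  1.81  0.1   1.19 -0.17]
-1 None
0.045 False [0.7 0.3 0.8] 6.0
0.025 False [-2.1  1.1  8.3] 6.82
0.01 False [-0.2  0.2 -0.6] 7.47
0 False [-0.2 -0.5 -0.4] 7.95
-0.006 False [-0.2 -0.6  0.9] 8.3
top -0.15 193 x -0.036 0.066 y 5/50/95% [-0.0431  0.0056  0.0074] ztop 0.25
top 0 839 x -0.057 0.066 y 5/50/95% [0.0254 0.033  0.0411] ztop 0.234
top 0.15 863 x -0.059 0.065 y 5/50/95% [-0.0446 -0.0364 -0.0284] ztop 0.234
```

View pics/a1.png

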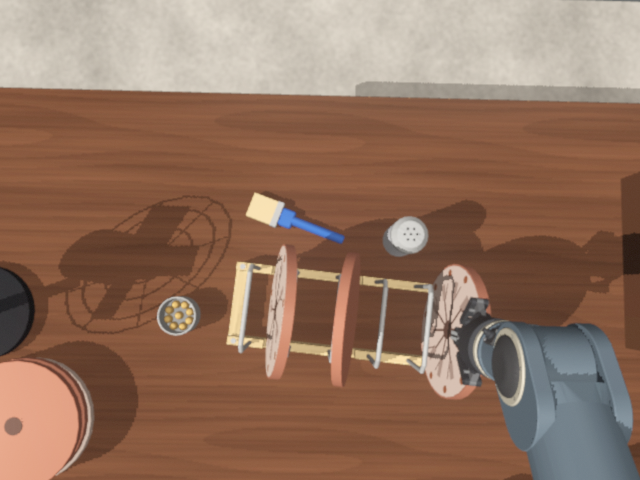

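The -y mould (455,330) now shows its pale face, leaning back, and the other two haven't moved. I back off and do the middle one, entering centred in the gap.

```bash
python3 - <<'E'
from h import *
A=np.load("A.npy")
move_l(P(0,-.15+.03,Z),feed=.08); move_l(P(0,-.12,.33),feed=.2)
look("a2")
push(0,A,.075)
move_l(P(0,.03,Z),feed=.08); move_l(P(0,.03,.33),feed=.2)
p=P(0,.03,.45);movep(P(0,-.3,.4),A)
look("a3");print(sense()["time_s"])
E
```

```text
top -0.15 4 x 0.04 0.045 y 5/50/95% [-0.0451 -0.0445 -0.0427] ztop 0.223
top 0 834 x -0.057 0.064 y 5/50/95% [0.0255 0.0332 0.0411] ztop 0.234
top 0.15 871 x -0.056 0.067 y 5/50/95% [-0.0446 -0.0365 -0.0284] ztop 0.233
0.045 False [0.7 0.5 0.2] 12.68
0.025 False [-2.   1.7  8. ] 13.49
0.01 False [ 0.2 -0.6  0.1] 14.14
0 False [-0.   0.4  0. ] 14.62
-0.006 False [ 0.6  0.6 -0.5] 14.97
top -0.15 1015 x -0.055 0.066 y 5/50/95% [-0.0436 -0.0334 -0.0269] ztop 0.234
top 0 936 x -0.055 0.064 y 5/50/95% [-0.0437 -0.0348 -0.0273] ztop 0.233
top 0.15 868 x -0.056 0.064 y 5/50/95% [-0.0446 -0.0364 -0.0282] ztop 0.234
17.6167
```

View pics/a3.png

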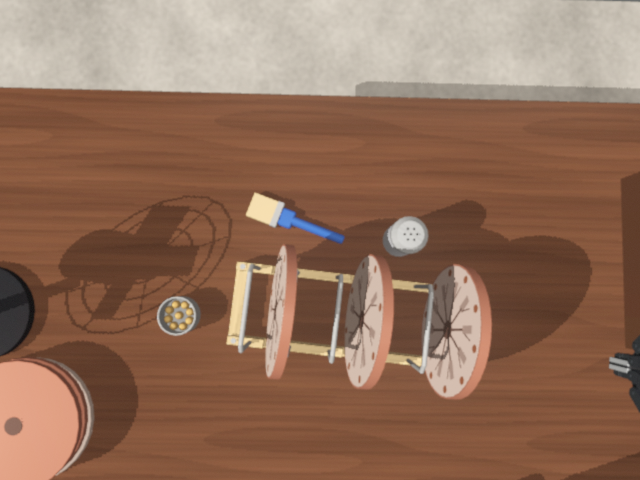

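All three moulds lean back with their pale faces up (282,310; 368,320; 457,330). Their rims are 33 to 36 mm to -y of their notches, and the brush, shaker and tin have not moved.

```bash
python3 -c "
from rig import *
print(finish_job())"
```

```text
the job is handed in; nothing more can be done
None
```

Job handed in: I pushed both slumped moulds over, and in the last picture all three lean back on their rear rests with cavity faces open; the brush, shaker and tin look unmoved, and no verdict came back.

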